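# Melt the glazing chocolate: pan on the induction hob, heat up three clicks

### The job

First set the saucepan of chocolate gently on the induction hob, standing flat inside the printed ring with its handle turned out to a side and not towards the knob. Then turn the heat knob up (clockwise seen from above) by exactly three clicks from where it stands now, and let go. Leave everything else on the table where it is.

Things in the scene. Friction and masses are not known exactly. Their poses are not given: they have to be found in the camera images.
- hob: Fixed countertop induction hob, steel box 370 (x) x 300 (y) x 65 mm high. Origin: centre of its underside, on the table; z up. Its -x side is the front, towards the robot: a steel control strip 88 mm deep, top 60 mm above the table, with the heat knob in its middle (axis 143 mm in front of the hob's centre), a flat red rocker and a flat display (both unused). Behind it black glass, top at 65 mm.
- hob_ring (a point): Centre of the thin white ring printed on the hob's black glass, on the glass surface: 65 mm above the table, 40 mm behind (+x of) the hob's centre. The ring is 183 mm across, the pan 130 mm: it is inside when its centre is within 25 mm of this point. Axes as the hob's: the knob lies 183 mm away towards -x.
- saucepan: Open steel saucepan, 0.45 kg (give or take a fifth), pieces of dark chocolate fixed in it. 130 mm outside diameter, 68 mm high, walls 3 mm. Origin: centre of its underside; z up. The handle points along its own +x: a level black bar 20 mm wide, 16 mm thick, from 87 to 207 mm from the pan's axis, its middle 52 mm above the pan's underside. Starts standing on the table.
- saucepan_handle (a point): Middle of the black handle near its root: 107 mm from the pan's axis, 52 mm above the pan's underside. A good place to grip the handle from above, a finger on each side (20 mm wide). x axis along the handle, away from the pan. Grip firmly (80 N or more): the pan's weight hangs to one side.
- heat_knob (a joint): Angle of the heat knob, rad: 0 at the off stop, growing clockwise seen from above (more heat), 3.77 at the far stop. A sprung detent clicks it into ten positions 24 degrees (0.419 rad) apart, level n at 0.419 n; it needs about 0.1 N m to leave a click, and let go between two it springs to the nearer. Starts at rest at level 0, 1 or 2.
- heat_knob_grip (a point): On the knob's vertical axis, 31 mm above the control strip (91 mm above the table): TCP height to grip, tool down. Black round skirt 48 mm across up to 10 mm above the strip; on it an upright wing 44 mm long, 13 mm wide, up to 38 mm. The frame turns with the knob: x along the wing towards the pointer, which at joint 0 stands 108 degrees counter-clockwise (from above) of the hob's +x.
- heat_knob_pointer (a point): Top of the wing at its pointer end, marked by a white line: 22 mm from the knob's axis, 38 mm above the control strip. Turns with the knob; tick marks that grow with the heat stand round the knob on the strip.
- honey_jar: Closed jar of amber honey with brass lid, 68 mm across, 100 mm high, standing on the table behind the gap between hob and pan. Not to be moved. Origin: centre of its underside.
- brush: Flat pastry brush with wooden handle lying on the table to the left, 175 mm long, 40 mm wide, 12 mm high, along its own x. Not to be moved. Origin: on its underside, 100 mm from the handle's end.
- sprayer: Orange spray bottle with black head, 80 mm across, 181 mm high, on the table to the right. Not to be moved. Origin: centre of its underside.
- sprinkle_tin: White tin with red lid, 60 mm across, 85 mm high, on the table to the right. Not to be moved. Origin: centre of its underside.
- icing_bowl: Empty steel bowl, 150 mm across, 70 mm high, on the table to the right. Not to be moved. Origin: centre of its underside.

How it is judged:
On the way, in this order (a step that is already met when the one before it is completed fails the run):
1. the saucepan stands flat inside the hob's ring, handle to a side, let go (horizontal distance between saucepan and hob_ring below 0.025 m and z of saucepan in the frame of hob_ring between -0.005 and 0.005 m and angle between saucepan's own z axis and vertical below 0.06 rad and x of saucepan_handle in the frame of hob_ring above -0.075 m and contact force between the fingers and saucepan below 0.3 N and linear speed of saucepan below 0.02 m/s), for 0.2 s.
2. the heat knob has been turned up three clicks, the pan still in the ring (horizontal distance between saucepan and hob_ring below 0.025 m and z of saucepan in the frame of hob_ring between -0.005 and 0.005 m and angle between saucepan's own z axis and vertical below 0.06 rad and x of saucepan_handle in the frame of hob_ring above -0.075 m and distance of heat_knob_pointer from where it was at the start of the episode between 0.02364 and 0.02799 m and value of joint heat_knob above 1.17286 rad), for 0.2 s.
At the end, for the whole second after the job is handed in: The saucepan stands upright (within 3 degrees) and still on the hob's glass, its centre within 25 mm of the ring's centre, its handle more than about 45 degrees away from the direction of the knob; the knob rests three clicks (72 degrees, within 7) clockwise of where it started (all of step 2 and contact force between the fingers and saucepan below 0.3 N and linear speed of saucepan below 0.02 m/s and velocity of joint heat_knob between -0.05 and 0.05 rad/s); the robot touches nothing.
It fails at once if the pan is dropped (falls faster than 0.3 m/s with no finger on it) or banged on the glass (over 100 N) ((linear speed of saucepan above 0.3 m/s and contact force between the fingers and saucepan below 0.1 N) or contact force between saucepan and hob above 100 N).
It fails at once if one of the other things on the table is moved by more than 40 mm (distance of any of honey_jar, brush, sprayer, sprinkle_tin, icing_bowl from where it was at the start of the episode above 0.04 m).
It also fails if it takes over 45 s, if anything falls off the work surface, if the arm or the gripper's body presses on something with over 40 N, if the wrist force passes 120 N, or if a joint passes its speed limit or range.

### The arm

A 6-joint arm with a two-finger parallel gripper is mounted at the origin on the work surface. World frame = base frame: x ahead of the robot, y to its left, z up, the work surface at z = 0. Lengths are in m, angles in rad, forces in N, time in s.
With the tool pointing down it reaches from about 0.425 to 0.95 m from the base axis. Payload 3.5 kg.
Tool frame: the origin (TCP) lies between the finger pads, 19 mm behind the fingertips; this is the grasp point; z points along the fingers, y is the line along which they close (so a half turn about z gives the same grasp; the last joint's range is limited). The gripper opens to 85 mm and grips with 20 to 120 N. Pads are 22 mm wide; open, the fingers measure 114 mm over their backs; the gripper's body (76 mm by 85 mm) begins 54 mm behind the grasp point. The pads swing forward as they close: fully open they stand 13 mm farther back than shut.
Start: joints at [1.072, 0.286, 1.577, -0, 1.279, -0.15], TCP at [0.231, 0.634, 0.25] pointing down, gripper open.
Joint ranges: [-2.77, 2.77], [-0.9, 2.22], [0.21, 2.48], [-1.53, 4.67], [0.24, 2.81], [-2.84, 2.84]. Speed limits (rad/s): [2.79, 2.79, 3.14, 3.14, 3.14, 3.14].

### API

Orientations are given as a unit quaternion [x, y, z, w].
In Python, from plant import ctrl gives the robot as it stands.
- The arm moves only by the tool pendant, called after "Request:" by a JSON object that holds its "op" and its "data". Schema: {"type":"object","properties":{"segments":{"type":"object","properties":{"deltas":{"type":"array","items":{"type":"array","items":{"type":"number"},"minItems":7,"maxItems":7},"minItems":1,"maxItems":10}},"additionalProperties":false,"required":["deltas"]},"squeeze":{"type":"number"},"only":{"type":"string"},"quiet":{"type":"boolean"},"lines":{"type":"string"}},"required":["segments"],"additionalProperties":false}. segments is an object whose key "deltas" holds a list of rows, 1 to 10 of them, each of 7 numbers: dx, dy, dz in parts of the range, where 1.0 means 600 mm, then a rotation vector rx, ry, rz in shares of 4 rad (1.0 is 4 rad), then the opening from 0.0 (shut) to 1.0 (fully open); each row is the pose to reach, as a shift and turn from the pose commanded when the call began, along the tool's axes at that moment; what a row does not reach only later rows make up. A row lasts 1/8 s, in which the tool goes at most 0.0625 m and 0.188 rad, less where a joint would pass 70% of its speed; a pose out of reach is approached as far as the arm can. The fingers move at their own pace and stop on an object; squeeze is the grip in N (left out, the last holds). Time passes only in rows, so rows that do not move let the fingers close. The tool returns the time, the measured TCP pose, the force, the opening and the grip force at its end. only (a regular expression) keeps the lines of the reply that match it, lines (a string "A,B") keeps lines A to B, and quiet returns only ok. No shift or turn number may pass 1 either way. Input that does not fit is refused with a message, and nothing moves.
- ctrl.get_state(): the state, without advancing time (a new reading comes with each control period).
- ctrl.read_camera(name): name is "scene" or "top" or "wrist"; returns a dict with "pixels" (480x640x3 uint8, red, green, blue), "camera_matrix" (3x3 intrinsics, pixels), "dist_coeffs" ([k1, k2, p1, p2, k3] as OpenCV has them; the pictures are not rectified), "xyz" and "orientation" of the camera in the world. Camera axes: x right, y down, z forward; pixel columns grow to the right and rows downward; lengths in m; the calibration is good to about 2 mm. A picture is of the moment at which its call begins. There is no depth.
- ctrl.sign_off(): hands the job in; it is judged then, once.
Trained networks look in the newest picture that a camera, given by its name, has taken for a name from the list of things; names that differ only in an ending like _2 or _b are one class to them, and where a whole thing is asked for, a point or a joint stands for the part that bears it (a point fixed in the world has none). Each returns a list of dicts, best first, with "conf" (0 to 1); they miss things now and then, are a little off and sometimes report something else, mostly with a low value. They report only what shows in the picture. A call takes as long as a camera call.
- ctrl.recognise(camera, thing): "position" ([x, y, z] in m, in world coordinates, good to about 4 mm: the middle of the surface that is visible of it).
- ctrl.masks_of(camera, thing): "region" (480x640 bool, what is visible of it).
- ctrl.mark_of(camera, thing): "position" ([x, y, z] in m, in world coordinates, good to about 4 mm: a listed point, or the origin of a listed thing).
The state is a dict: "time": time; "qpos": joint angles; "dq": joint speeds; "joint_efforts": joint torques, N m; "eef_pos": TCP position; "tcp_rot": TCP orientation; "contact_force": force on the tool from outside, world axes, zero at the start; "wrist_torque": the same for the moment, N m; "opening": opening from 0.0 (shut) to 1.0 (fully open); "finger_force": force on a finger pad.
Only numpy, scipy, OpenCV 4.12 (cv2) and the standard library are available. Lean on these libraries where they do the work, as an engineer would, in place of code of your own. Each camera call takes 0.05 s, during which the arm holds its last target. There are 200 camera calls.

## Working session

There is one attempt and no reset: what is moved stays moved. The work goes in short steps, Python scripts to look and compute and a tool call to move; the robot and the scene stay as the last step left them, time stands still between calls to the robot, and variables do not carry over. Pictures are saved under pics/ and viewed, at most 10 in all, crops included, and the job is handed in when it is done.

```bash
ls; mkdir -p pics
```

Run:
```python
from plant import ctrl
import cv2,numpy as np
for c in ("scene","top"):
    r=ctrl.read_camera(c); cv2.imwrite(f"pics/{c}0.png",r["pixels"][:,:,::-1]); print(c,r["xyz"],r["orientation"])
    for t in ("hob","hob_ring","saucepan","saucepan_handle","heat_knob_grip","heat_knob_pointer","honey_jar","brush","sprayer","sprinkle_tin","icing_bowl"):
        print(t,[(np.round(d["position"],3).tolist(),round(d["conf"],2)) for d in ctrl.mark_of(c,t)[:2]])
s=ctrl.get_state();print(s["time"],s["eef_pos"],s["tcp_rot"],s["contact_force"])
```

```text
pics
scene [ 1.63766539 -0.40532769  1.36825601] [ 0.76524875  0.53481551 -0.1977148  -0.29879019]
hob []
hob_ring [([0.629, -0.135, 0.064], 0.97)]
saucepan [([0.497, 0.234, -0.004], 0.76)]
saucepan_handle []
heat_knob_grip [([0.445, -0.141, 0.092], 0.76)]
heat_knob_pointer [([0.44, -0.118, 0.097], 0.51)]
honey_jar [([0.716, 0.204, 0.002], 0.58), ([0.63, -0.136, 0.062], 0.42)]
brush [([0.415, 0.565, 0.0], 0.77)]
sprayer [([0.47, -0.504, -0.001], 0.95)]
sprinkle_tin [([0.375, -0.517, 0.004], 0.69)]
icing_bowl [([0.614, -0.504, -0.001], 0.98)]
top [0.46733655 0.01819939 1.53021141] [-0.6999804   0.71367513 -0.01973149  0.0174903 ]
hob [([0.59, -0.141, 0.004], 0.98)]
hob_ring [([0.629, -0.136, 0.064], 0.61)]
saucepan [([0.499, 0.231, 0.0], 0.74)]
saucepan_handle [([0.469, 0.337, 0.054], 0.6)]
heat_knob_grip [([0.444, -0.142, 0.094], 0.72)]
heat_knob_pointer [([0.44, -0.119, 0.098], 0.7)]
honey_jar [([0.715, 0.204, 0.0], 0.97)]
brush [([0.421, 0.566, 0.0], 0.92)]
sprayer [([0.464, -0.503, -0.0], 0.9)]
sprinkle_tin [([0.375, -0.516, -0.004], 0.79)]
icing_bowl [([0.611, -0.508, 0.004], 0.91), ([0.439, -0.122, 0.096], 0.17)]
1.2 [0.23064942 0.63435142 0.2499954 ] [ 1.73513394e-01  9.84831509e-01 -3.70040607e-05 -2.03632623e-05] [-0.24813427 -0.27969376 -0.66692987]
```

View pics/top0.png

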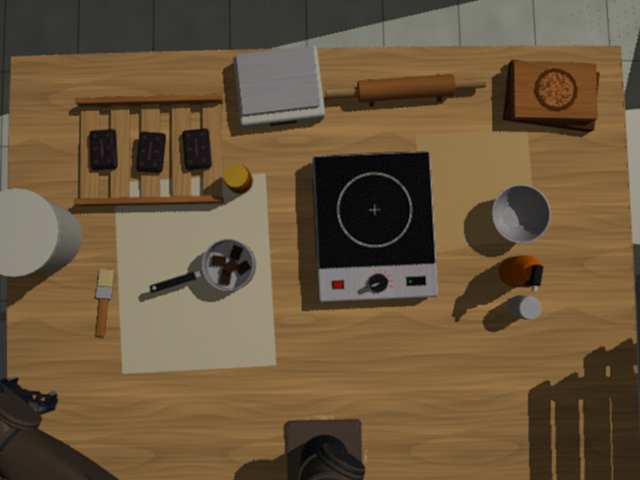

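View pics/scene0.png

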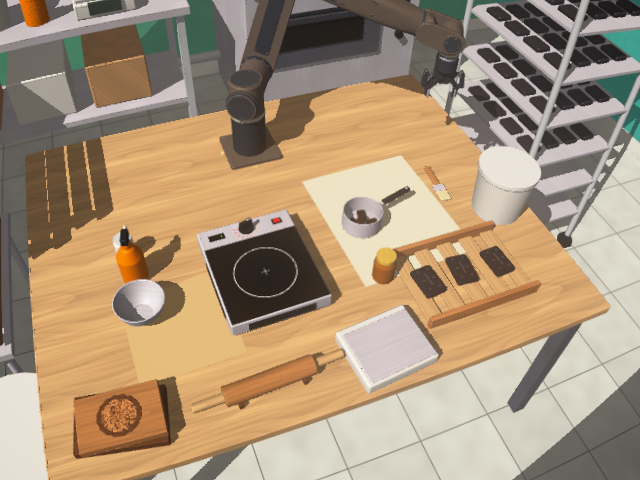

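The top view has the pan at about (230,265) with its handle running to (152,289), the ring at (375,210) and the knob at (377,283). The networks agree with the picture, so I'm moving above the handle.

Careful with the scale: shifts go in shares of 600 mm and turns go in shares of 4 rad. That gives: -0.325 m is -0.5417, -0.275 m is -0.4583, 0.951 rad is 0.2378.

Request:
{"op": "pendant", "data": {"segments": {"deltas": [[-0.075,-0.0467,0,0,0,0.04,1],[-0.15,-0.0933,0,0,0,0.08,1],[-0.225,-0.14,0,0,0,0.12,1],[-0.3,-0.1867,0,0,0,0.16,1],[-0.375,-0.2333,0.0333,0,0,0.2,1],[-0.4583,-0.28,0.0667,0,0,0.2378,0.8],[-0.5417,-0.33,0.1,0,0,0.2378,0.7],[-0.5417,-0.33,0.1,0,0,0.2378,0.7],[-0.5417,-0.33,0.1,0,0,0.2378,0.7]]}, "squeeze": 90}}

```text
time: 2.33
eef_pos: [0.4685, 0.3373, 0.1903]
tcp_rot: [0.605, 0.796, 0.0, -0.0]
contact_force: [-0.5, -0.7, 0.8]
opening: 0.697
finger_force: 0.0
```

Create h.py:
```python
from plant import ctrl
import numpy as np, cv2
from scipy.spatial.transform import Rotation as R
def look(c,things,save=None):
    r=ctrl.read_camera(c)
    if save: cv2.imwrite(f"pics/{save}.png",r["pixels"][:,:,::-1])
    for t in things: print(c,t,[(np.round(d["position"],4).tolist(),round(d["conf"],2)) for d in ctrl.mark_of(c,t)[:2]])
    return r
def plane(r,uv,z):
    "pixels -> world points at height z"
    p=cv2.undistortPoints(np.float64(uv).reshape(-1,1,2),np.array(r["camera_matrix"]),np.array(r["dist_coeffs"]))[:,0]
    d=R.from_quat(r["orientation"]).apply(np.c_[p,np.ones(len(p))]); o=np.array(r["xyz"])
    return o+d*((z-o[2])/d[:,2])[:,None]
def pix(r,xyz):
    Rm=R.from_quat(r["orientation"]).inv(); rv=Rm.as_rotvec(); t=-Rm.apply(r["xyz"])
    return cv2.projectPoints(np.float64(xyz).reshape(-1,3),rv,t,np.array(r["camera_matrix"]),np.array(r["dist_coeffs"]))[0][:,0]
def tool(target):
    s=ctrl.get_state(); T=R.from_quat(s["tcp_rot"]); print("tcp",s["time"],np.round(s["eef_pos"],4),"y-axis deg",np.degrees(np.arctan2(*T.apply([0,1,0])[1::-1])), "tool shift",np.round(T.inv().apply(np.array(target)-s["eef_pos"]),4),"q",np.round(s["qpos"],2))
```

Run:
```python
from h import *
r=look("top",["saucepan","saucepan_handle"]); 
w=look("wrist",["saucepan","saucepan_handle"],"w1")
for n,c in (("top",r),("wrist",w)):
    for d in ctrl.masks_of(n,"saucepan_handle")[:1]:
        m=d["region"]; v,u=np.nonzero(m); print(n,d["conf"],m.sum())
        # dark bar only
        g=c["pixels"].max(2)[v,u]; k=g<75
        P=plane(c,np.c_[u,v][k],0.060)[:,:2]
        np.save(f"m_{n}.npy",P); print(P.min(0),P.max(0),k.sum())
tool([.469,.337,.052])
```

```text
top saucepan [([0.5002, 0.2284, -0.0003], 0.62)]
top saucepan_handle [([0.4688, 0.3369, 0.0499], 0.85)]
wrist saucepan [([0.4989, 0.2286, 0.0005], 0.58)]
wrist saucepan_handle []
top 0.63 2349
[0.44089665 0.17324395] [0.55887517 0.34662   ] 1426
wrist 0.85 27662
[0.43329392 0.17328139] [0.56363661 0.43191254] 20324
tcp 2.725 [0.468  0.3379 0.1903] y-axis deg 15.605078064145767 tool shift [-0.0012  0.0006  0.1383] q [0.45 0.13 1.87 0.   1.14 0.18]
```

View pics/w1.png

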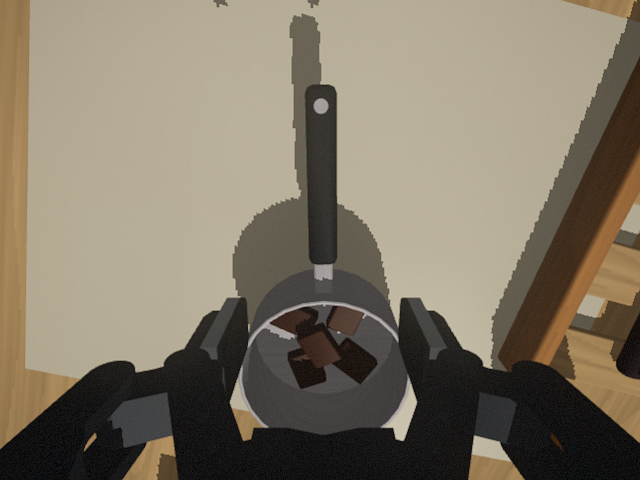

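The wrist view shows the handle nearly upright in the image, from its root at (323,262) to its tip at (321,88). I'll check it in metric terms.

Run:
```python
from h import *
w=ctrl.read_camera("wrist")
P=plane(w,[[323,262],[321,88]],0.060)[:,:2]; d=P[1]-P[0];L=np.linalg.norm(d);d/=L
print(P,L,np.degrees(np.arctan2(d[1],d[0])), "axis",P[0]-.087*d,P[1]-.207*d,"grip",P[0]+.02*d)
g=P.mean(0)-.04*d
tool([*g,.052])
```

```text
[[0.47349335 0.3196721 ]
 [0.44186946 0.42827754]] 0.11311592615385925 106.23457893858867 axis [0.49781599 0.23614121] [0.49974058 0.22953164] grip [0.46790194 0.3388746 ]
tcp 2.775 [0.4681 0.3377 0.1902] y-axis deg 15.586828603620559 tool shift [-2.300e-03  1.000e-04  1.382e-01] q [0.45 0.13 1.87 0.   1.14 0.18]
```

In the tool's units: 0.138 m is 0.23, 0.125 m is 0.2083.

Request:
{"op": "pendant", "data": {"segments": {"deltas": [[-0.0033,0,0.0833,0,0,0,0.7],[-0.0033,0,0.1667,0,0,0,0.7],[-0.0033,0,0.2083,0,0,0,0.7],[-0.0033,0,0.23,0,0,0,0.7],[-0.0033,0,0.23,0,0,0,0.0],[-0.0033,0,0.23,0,0,0,0.0],[-0.0033,0,0.23,0,0,0,0.0],[-0.0033,0,0.23,0,0,0,0.0],[-0.0033,0,0.23,0,0,0,0.0]]}, "squeeze": 110}}

```text
time: 3.9
eef_pos: [0.4701, 0.336, 0.0539]
tcp_rot: [0.605, 0.796, 0.001, 0.001]
contact_force: [-0.8, 0.6, 5.7]
opening: 0.21
finger_force: 107.9
```

Request:
{"op": "pendant", "data": {"segments": {"deltas": [[0,0,-0.0167,0,0,0,0],[0,0,-0.05,0,0,0,0],[0,0,-0.1,0,0,0,0],[0,0,-0.1667,0,0,0,0],[0,0,-0.2,0,0,0,0],[0,0,-0.2167,0,0,0,0],[0,0,-0.2167,0,0,0,0]]}, "squeeze": 110}}

```text
time: 4.78
eef_pos: [0.4687, 0.3352, 0.1818]
tcp_rot: [0.605, 0.796, -0.0, -0.0]
contact_force: [-0.4, -0.0, -6.1]
opening: 0.215
finger_force: 107.9
```

Run:
```python
from h import *
r=look("top",["saucepan","saucepan_handle"]); look("wrist",["saucepan","saucepan_handle"],"w2"); look("scene",["saucepan","saucepan_handle"])
tool([.6,-.033,.182])
```

```text
top saucepan [([0.4978, 0.2297, 0.1293], 0.91), ([0.6127, -0.5049, 0.0007], 0.52)]
top saucepan_handle [([0.4707, 0.3372, 0.1797], 0.71)]
wrist saucepan []
wrist saucepan_handle [([0.4651, 0.3343, 0.1754], 0.6), ([0.7147, 0.2063, -0.0036], 0.18)]
scene saucepan []
scene saucepan_handle [([0.4697, 0.3313, 0.1816], 0.97)]
tcp 5.225 [0.4688 0.3352 0.1814] y-axis deg 15.5274476455582 tool shift [-0.3899  0.0279 -0.0005] q [0.44 0.14 1.88 0.   1.12 0.17]
```

View pics/w2.png

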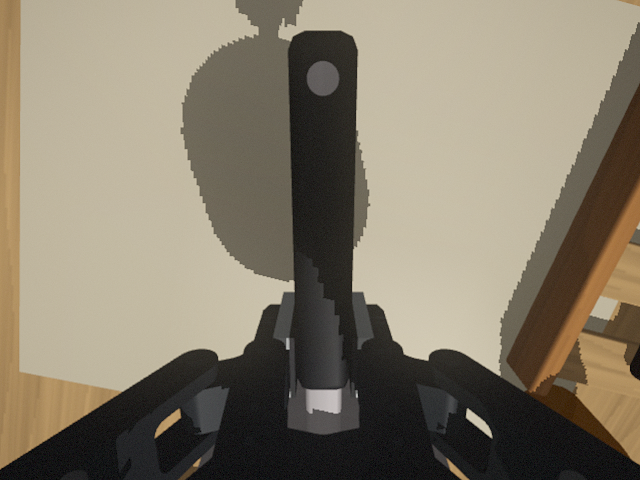

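The grip holds on the handle's root at (323,390), with the handle upright in the image and its tip at (323,32). Next I'll check for droop and refine the ring, knob and hob yaw.

Run:
```python
from h import *
w=ctrl.read_camera("wrist"); s=ctrl.get_state(); g=s["eef_pos"]; a=np.radians(105.7)
for dr in (0,2,4,6,8):   # droop deg, tip up
    t=np.radians(dr); d=np.array([np.cos(a)*np.cos(t),np.sin(a)*np.cos(t),np.sin(t)]); n=np.array([np.sin(a),-np.cos(a),0]); up=np.cross(n,d); up*=np.sign(up[2])
    tip=g+.1*d+.008*up
    print(dr,pix(w,[tip,tip-.01*d+.01*n,tip-.01*d-.01*n]).round(1).tolist())
r=ctrl.read_camera("top")
print("ring",plane(r,[[375,210]],.065))
m=ctrl.masks_of("top","hob")[0]["region"].astype(np.uint8)
c=max(cv2.findContours(m,0,2)[0],key=cv2.contourArea)[:,0].astype(float)
b=cv2.minAreaRect(plane(r,c,.063)[:,:2].astype(np.float32)); print(b)
im=cv2.resize(r["pixels"][260:310,300:450],None,fx=5,fy=5,interpolation=2)
cv2.imwrite("pics/knob.png",im[:,:,::-1])
```

```text
0 [[321.3, 24.0], [358.2, 65.0], [284.7, 65.3]]
2 [[321.2, 22.3], [359.2, 64.8], [283.6, 65.1]]
4 [[321.1, 21.1], [360.2, 65.1], [282.5, 65.3]]
6 [[321.1, 20.3], [361.3, 65.8], [281.3, 66.1]]
8 [[321.0, 20.1], [362.4, 67.1], [280.1, 67.4]]
ring [[ 0.62657953 -0.13958921  0.065     ]]
((0.5881292819976807, -0.13629353046417236), (0.3713107407093048, 0.3017706573009491), 1.3896015882492065)
```

View pics/knob.png

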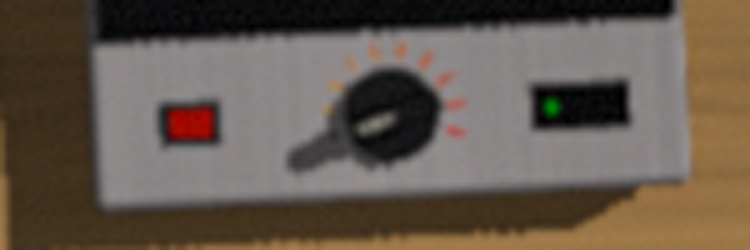

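Width and tip position show negligible droop. In the crop the pointer lies from the knob centre (392,118) to lower left (360,130), so it is at level 0. Carrying the pan to the ring.

In the tool's units: -0.391 m is -0.6517, 0.027 m is 0.045.

Request:
{"op": "pendant", "data": {"segments": {"deltas": [[-0.0333,0.0023,0,0,0,0,0],[-0.1,0.0067,0,0,0,0,0],[-0.1833,0.0128,0,0,0,0,0],[-0.275,0.0192,0,0,0,0,0],[-0.3667,0.025,0,0,0,0,0],[-0.4583,0.0317,0,0,0,0,0],[-0.5417,0.0383,0,0,0,0,0],[-0.6083,0.0433,0,0,0,0,0],[-0.6433,0.045,0,0,0,0,0],[-0.6517,0.045,0,0,0,0,0]]}, "squeeze": 110}}

```text
time: 6.62
eef_pos: [0.5994, -0.0354, 0.1818]
tcp_rot: [0.606, 0.796, -0.0, -0.001]
contact_force: [-0.0, -0.4, -4.8]
opening: 0.211
finger_force: 107.9
```

Request:
{"op": "pendant", "data": {"segments": {"deltas": [[0,0,0,0,0,0,0],[0,0,0.0167,0,0,0,0],[0,0,0.05,0,0,0,0],[0,0,0.0667,0,0,0,0],[0,0,0.0667,0,0,0,0]]}}}

```text
time: 7.25
eef_pos: [0.5983, -0.0336, 0.1397]
tcp_rot: [0.605, 0.796, -0.001, -0.002]
contact_force: [-0.1, -0.3, -4.5]
opening: 0.211
finger_force: 107.8
```

Run:
```python
from h import *
look("top",["saucepan","saucepan_handle","hob_ring"],"t2"); look("scene",["saucepan","saucepan_handle","hob_ring"],"s2")
tool([.599,-.033,.117])
```

```text
top saucepan [([0.6289, -0.1409, 0.081], 0.72)]
top saucepan_handle [([0.4646, -0.5029, -0.0011], 0.47)]
top hob_ring []
scene saucepan [([0.6299, -0.1367, 0.0838], 0.63)]
scene saucepan_handle [([0.6004, -0.0366, 0.1433], 0.85)]
scene hob_ring [([0.6277, -0.1364, 0.0636], 0.58)]
tcp 7.65 [ 0.6    -0.0344  0.1426] y-axis deg 15.521115387448178 tool shift [ 0.0016 -0.0006  0.0256] q [-0.23  0.23  1.85 -0.    1.06 -0.5 ]
```

View pics/s2.png

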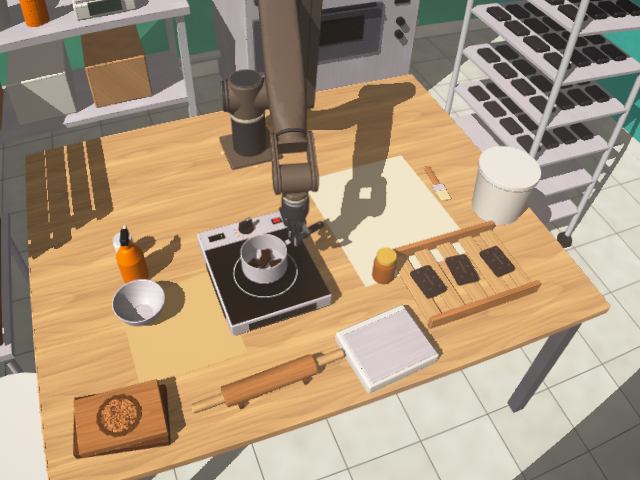

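The scene view shows the pan hanging level above the ring, centred at about (265,258), with its handle out to the side. Lowering slowly.

In the tool's units: 0.02 m is 0.0333, 0.018 m is 0.03.

Request:
{"op": "pendant", "data": {"segments": {"deltas": [[0,0,0.0133,0,0,0,0],[0,0,0.025,0,0,0,0],[0,0,0.03,0,0,0,0],[0,0,0.0317,0,0,0,0],[0,0,0.0333,0,0,0,0],[0,0,0.0333,0,0,0,0]]}}}

```text
time: 8.4
eef_pos: [0.5998, -0.0343, 0.1222]
tcp_rot: [0.605, 0.796, 0.0, 0.0]
contact_force: [0.4, 0.2, -4.5]
opening: 0.209
finger_force: 107.9
```

Request:
{"op": "pendant", "data": {"segments": {"deltas": [[0,0,0.0017,0,0,0,0],[0,0,0.0033,0,0,0,0],[0,0,0.0033,0,0,0,0],[0,0,0.0033,0,0,0,0]]}}}

```text
time: 8.9
eef_pos: [0.5998, -0.0342, 0.1203]
tcp_rot: [0.605, 0.796, 0.0, 0.0]
contact_force: [-0.4, 1.0, -3.9]
opening: 0.209
finger_force: 108.0
```

In the tool's units: 0.001 m is 0.0017.

Request:
{"op": "pendant", "data": {"segments": {"deltas": [[0,0,0.0017,0,0,0,0],[0,0,0.0017,0,0,0,0],[0,0,0.0017,0,0,0,0]]}}}

```text
time: 9.28
eef_pos: [0.5999, -0.0342, 0.1193]
tcp_rot: [0.605, 0.796, 0.0, 0.0]
contact_force: [0.3, 1.0, -2.5]
opening: 0.212
finger_force: 108.2
```

Request:
{"op": "pendant", "data": {"segments": {"deltas": [[0,0,0.0017,0,0,0,0],[0,0,0.0017,0,0,0,0],[0,0,0.0017,0,0,0,0]]}}}

```text
time: 9.65
eef_pos: [0.6, -0.0342, 0.119]
tcp_rot: [0.605, 0.796, 0.0, 0.0]
contact_force: [-3.5, 2.2, 4.9]
opening: 0.211
finger_force: 109.3
```

The pan is down, so I'm opening the fingers and rising.

In the tool's units: -0.08 m is -0.1333, -0.05 m is -0.0833.

Request:
{"op": "pendant", "data": {"segments": {"deltas": [[0,0,0,0,0,0,0.3],[0,0,0,0,0,0,0.5],[0,0,0,0,0,0,0.6],[0,0,0,0,0,0,0.6],[0,0,-0.0333,0,0,0,0.6],[0,0,-0.0833,0,0,0,0.6],[0,0,-0.1333,0,0,0,0.6],[0,0,-0.1333,0,0,0,0.6]]}}}

```text
time: 10.65
eef_pos: [0.6019, -0.0347, 0.203]
tcp_rot: [0.605, 0.796, 0.002, 0.004]
contact_force: [0.9, -0.3, 0.7]
opening: 0.6
finger_force: 0.0
```

Run:
```python
from h import *
look("top",["saucepan","saucepan_handle","heat_knob_grip","heat_knob_pointer"]); look("scene",["saucepan","saucepan_handle","hob_ring","heat_knob_grip","heat_knob_pointer"])
tool([.4447,-.1405,.19])
```

```text
top saucepan [([0.629, -0.1399, 0.0655], 0.75)]
top saucepan_handle [([0.4416, -0.1447, 0.0897], 0.62)]
top heat_knob_grip [([0.4454, -0.1428, 0.0947], 0.61)]
top heat_knob_pointer [([0.4431, -0.1214, 0.0953], 0.76)]
scene saucepan [([0.6314, -0.1372, 0.0616], 0.92)]
scene saucepan_handle [([0.5994, -0.0361, 0.1171], 0.58)]
scene hob_ring []
scene heat_knob_grip [([0.4457, -0.1414, 0.091], 0.46)]
scene heat_knob_pointer [([0.4394, -0.1191, 0.0959], 0.48)]
tcp 11.2 [ 0.5995 -0.0342  0.1975] y-axis deg 15.52807265968132 tool shift [-0.061  -0.1776  0.0076] q [-0.23  0.17  1.81 -0.    1.16 -0.5 ]
```

The pan stands in the ring: both cameras put its origin at z≈0.064 and within 5 mm of the ring's centre. Moving above the knob.

In the tool's units: -0.1776 m is -0.296, -0.133 m is -0.2217, -0.073 rad is -0.0183.

Request:
{"op": "pendant", "data": {"segments": {"deltas": [[-0.025,-0.0733,0,0,0,-0.01,0.6],[-0.05,-0.1483,0,0,0,-0.0183,0.6],[-0.0767,-0.2217,0,0,0,-0.0183,0.6],[-0.1017,-0.296,0.0133,0,0,-0.0183,0.6],[-0.1017,-0.296,0.0133,0,0,-0.0183,0.6],[-0.1017,-0.296,0.0133,0,0,-0.0183,0.6]]}}}

```text
time: 11.95
eef_pos: [0.4453, -0.1407, 0.1904]
tcp_rot: [0.576, 0.818, 0.0, 0.001]
contact_force: [-0.1, 0.8, 0.6]
opening: 0.599
finger_force: 0.0
```

Run:
```python
from h import *
w=look("wrist",["heat_knob_grip","heat_knob_pointer"],"w3")
print(pix(w,[[.4447,-.1405,.098]]), pix(w,[[.4447+.022*np.cos(1.92),-.1405+.022*np.sin(1.92),.098]]))
tool([.4447,-.1405,.093])
```

```text
wrist heat_knob_grip [([0.4461, -0.1422, 0.0962], 0.79)]
wrist heat_knob_pointer [([0.4392, -0.119, 0.0988], 0.65)]
[[321.37482656 253.54568563]] [[321.11334044 217.16498659]]
tcp 12.1 [ 0.4458 -0.1402  0.1905] y-axis deg 19.781905094764028 tool shift [ 0.0002 -0.0012  0.0975] q [-0.52 -0.12  2.13  0.    1.14 -0.87]
```

View pics/w3.png

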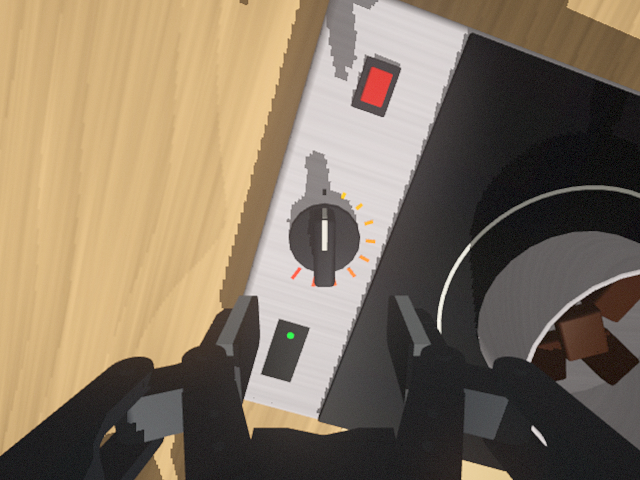

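The wrist view shows the wing upright in the image from (324,208), its pointer end, to (324,287). That matches level 0 and is aligned between the fingers, but about 2–3 mm farther along tool x, so I'll descend with a small correction.

In the tool's units: 0.096 m is 0.16, 0.092 m is 0.1533.

Request:
{"op": "pendant", "data": {"segments": {"deltas": [[0.0033,0,0.0667,0,0,0,0.5],[0.0033,0,0.1167,0,0,0,0.5],[0.0033,0,0.1417,0,0,0,0.45],[0.0033,0,0.1533,0,0,0,0.45],[0.0033,0,0.16,0,0,0,0.45],[0.0033,0,0.16,0,0,0,0.45]]}, "squeeze": 60}}

```text
time: 12.85
eef_pos: [0.4447, -0.1389, 0.0947]
tcp_rot: [0.576, 0.818, 0.0, 0.001]
contact_force: [0.3, 0.2, 0.5]
opening: 0.448
finger_force: 0.0
```

Request:
{"op": "pendant", "data": {"segments": {"deltas": [[0,0,0,0,0,0,0],[0,0,0,0,0,0,0],[0,0,0,0,0,0,0],[0,0,0,0,0,0,0]]}, "squeeze": 60}}

```text
time: 13.35
eef_pos: [0.4453, -0.1388, 0.0951]
tcp_rot: [0.576, 0.818, 0.001, 0.001]
contact_force: [3.3, 2.8, 4.6]
opening: 0.137
finger_force: 60.4
```

```bash
python3 -c "from h import *; tool([.4447,-.1405,.093])"
```

```text
tcp 13.35 [ 0.4453 -0.1388  0.0951] y-axis deg 19.672899780028548 tool shift [-0.0014 -0.0011  0.0021] q [-0.52  0.02  2.19  0.    0.93 -0.86]
```

Gripped: opening 0.137 is about 12 mm, which fits the 13 mm wing. Turning 72° clockwise.

In the tool's units: 1.257 rad is 0.3143.

Request:
{"op": "pendant", "data": {"segments": {"deltas": [[0,0,0,0,0,0.035,0],[0,0,0,0,0,0.07,0],[0,0,0,0,0,0.105,0],[0,0,0,0,0,0.14,0],[0,0,0,0,0,0.175,0],[0,0,0,0,0,0.21,0],[0,0,0,0,0,0.245,0],[0,0,0,0,0,0.28,0],[0,0,0,0,0,0.3143,0],[0,0,0,0,0,0.3143,0]]}}}

```text
time: 14.6
eef_pos: [0.4483, -0.1396, 0.0951]
tcp_rot: [0.947, 0.322, 0.005, 0.003]
contact_force: [14.5, 1.4, -5.3]
opening: 0.138
finger_force: 59.1
```

Request:
{"op": "pendant", "data": {"segments": {"deltas": [[0,0,0,0,0,0,0],[0,0,0,0,0,0,0],[0,0,0,0,0,0,0]]}}}

```text
time: 14.98
eef_pos: [0.4483, -0.1396, 0.0951]
tcp_rot: [0.947, 0.322, 0.005, 0.003]
contact_force: [14.8, 1.0, -5.1]
opening: 0.135
finger_force: 59.1
```

```bash
python3 -c "from h import *; tool([.4447,-.1405,.093]); print(ctrl.get_state()['wrist_torque'])"
```

```text
tcp 14.975 [ 0.4483 -0.1396  0.0951] y-axis deg -52.40821792752655 tool shift [-0.0034 -0.0015  0.0021] q [-0.52  0.02  2.19  0.    0.92  0.39]
[ 0.3954698  -2.16264699  0.02238797]
```

In the tool's units: -0.095 m is -0.1583, -0.08 m is -0.1333.

Request:
{"op": "pendant", "data": {"segments": {"deltas": [[0,0,0,0,0,0,0.2],[0,0,0,0,0,0,0.35],[0,0,0,0,0,0,0.45],[0,0,0,0,0,0,0.45],[0,0,-0.05,0,0,0,0.45],[0,0,-0.1333,0,0,0,0.45],[0,0,-0.1583,0,0,0,0.45],[0,0,-0.1583,0,0,0,0.45],[0,0,-0.1583,0,0,0,0.45]]}}}

```text
time: 16.1
eef_pos: [0.4431, -0.1381, 0.1871]
tcp_rot: [0.946, 0.323, -0.001, -0.001]
contact_force: [0.2, 0.3, -0.5]
opening: 0.447
finger_force: 0.0
```

Run:
```python
from h import *
w=look("wrist",["heat_knob_grip","heat_knob_pointer"],"w4"); look("top",["saucepan","saucepan_handle"]); look("scene",["saucepan","heat_knob_pointer"])
tool([.4447,-.1405,.093])
```

```text
wrist heat_knob_grip [([0.4492, -0.1404, 0.0929], 0.85)]
wrist heat_knob_pointer [([0.4653, -0.1305, 0.0993], 0.56)]
top saucepan [([0.6277, -0.1408, 0.067], 0.79)]
top saucepan_handle [([0.6007, -0.0328, 0.1189], 0.62)]
scene saucepan [([0.6313, -0.1355, 0.0608], 0.68), ([0.4705, -0.5019, 0.002], 0.52)]
scene heat_knob_pointer [([0.4652, -0.1285, 0.096], 0.76)]
tcp 16.55 [ 0.4441 -0.1386  0.1888] y-axis deg -52.30895581874794 tool shift [-0.0007  0.0019  0.0958] q [-0.52 -0.13  2.13 -0.    1.14  0.39]
```

View pics/w4.png

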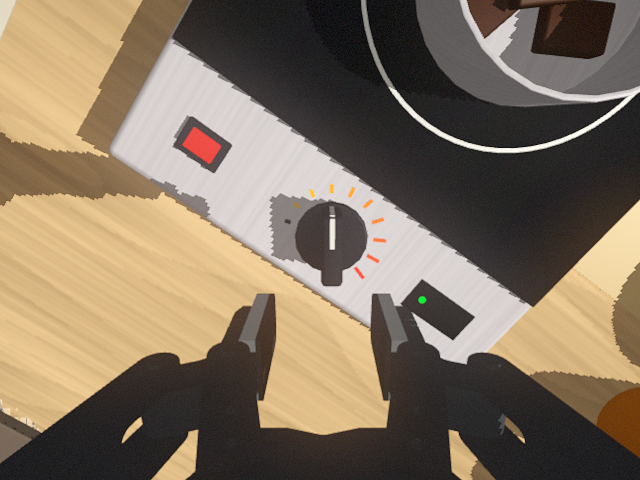

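The wing points straight at the third tick, from (332,207) to the tick at (332,188), counting from the off mark at (288,222). That is three clicks up. The pan is still in the ring and the gripper is clear.

```bash
python3 -c "from plant import ctrl; print(ctrl.sign_off())"
```

```text
the job is handed in; nothing more can be done
None
```

The saucepan stands inside the hob's ring with its handle out to the robot's left, the heat knob is three clicks up from level 0, the gripper is clear of everything, and I handed the job in at about 17 s (the sign-off returned no verdict).

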